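# Make up the booth's condiment caddy

### The arm

A 6-joint arm with a two-finger parallel gripper is mounted at the origin on a cart in front of the work surface, level with it; the furniture and walls round the work are solid. World frame = base frame: x ahead of the robot, y to its left, z up, the work surface at z = 0. Lengths are in m, angles in rad, forces in N, time in s.
With the tool pointing down it reaches from about 0.325 to 0.875 m from the base axis. Payload 4.4 kg.
Tool frame: the origin (TCP) lies midway between the tips of the shut fingers; the grasp point (between the pads) lies 19 mm behind it; z points along the fingers, y is the line along which they close (so a half turn about z gives the same grasp; the last joint's range is limited). The gripper opens to 85 mm and grips with 20 to 120 N. Pads are 22 mm wide; open, the fingers measure 114 mm over their backs; the gripper's body (76 mm by 85 mm) begins 54 mm behind the grasp point. The pads swing forward as they close: fully open they stand 13 mm farther back than shut.
Start: joints at [1.149, 0.207, 1.542, -0, 1.393, -0.15], TCP at [0.154, 0.554, 0.231] pointing down, gripper open.
Joint ranges: [-2.73, 2.73], [-0.86, 2.22], [0.23, 2.46], [-1.11, 4.25], [0.08, 2.63], [-2.82, 2.82]. Speed limits (rad/s): [2.79, 2.79, 3.14, 3.14, 3.14, 3.14].

### API

Orientations are given as a unit quaternion [x, y, z, w].
In Python, from rig import bot, eyes gives the robot as it stands.
- The arm moves only by the tool apply_moves, never from a script. Its argument "steps" is text: rows parted by semicolons, each of 6 numbers parted by spaces: the shift along the tool's x, y, z in units of 50 mm (1.0 is 50 mm), then the turn, a rotation vector about the tool's x, y, z in units of 5 degrees (1.0 is 5 degrees). A call has 1 to 20 rows; each row shifts and turns the commanded pose from where the row before left it, along the tool's axes as they then stand; what a row does not reach is not made up. A row lasts 1/10 s, in which the tool goes at most 50 mm and 8.59 degrees, less where a joint would pass 70% of its speed; a pose out of reach is approached as far as the arm can. A call is refused whole if a number of a shift passes 1 or a number of a turn 1, either way. A call with a gripper value outside its range is refused whole. "claw" is the closure, from 0 (fully open) to 1 (shut), set as the call begins (left out, the last holds). The fingers move at their own pace and stop on an object; "newtons" is the grip in N (left out, the last holds). Time passes only in rows, so rows that do not move let the fingers close. It gives the time, the measured TCP pose, the force, the opening and the grip force at its end, in the units of the state.
- bot.read_state(): the state, without advancing time (a new reading comes with each control period).
- eyes.camera(name): name is "side" or "top"; returns the picture (384x512x3 uint8, red, green, blue); there is no depth.
- eyes.calibration(name): a dict with "fx", "fy", "cx", "cy" (pixels), "eye" and "orientation" of the camera in the world. Camera axes: x right, y up, looking along -z (the intrinsics and any distortion apply to the point x, -y, -z); pixel columns grow to the right and rows downward; lengths in m; the calibration is good to about 2 mm. A picture is of the moment at which its call begins. calibration takes no time and is no camera call.
- bot.job_done(): hands the job in; it is judged then, once.
The state is a dict: "time": time; "joint_positions": joint angles; "qvel": joint speeds; "joint_efforts": joint torques, N m; "ee_pos": TCP position; "tool_rot": TCP orientation; "contact_force": force on the tool from outside, world axes, zero at the start; "moment": the same for the moment, N m; "opening": opening from 0.0 (shut) to 1.0 (fully open); "finger_force": force on a finger pad.
Only numpy, scipy, OpenCV 4.12 (cv2) and the standard library are available. Lean on these libraries where they do the work, as an engineer would, in place of code of your own. Each camera call takes 0.05 s, during which the arm holds its last target. There are 200 camera calls.

### The job

Make up the oak condiment caddy for the next booth: stand the full ketchup bottle in its oblong opening, the hot-sauce bottle in the large round opening beside it, and the two shakers from the worktop in the two small round openings, one in each. Leave the jam jar and the syrup bottle, and the half-empty ketchup and the shaker on the dark tray, which wait for refilling, where they are. Keep everything upright, set things down fully home rather than dropping them, and let go of them all.

Things in the scene. Friction and masses are not known exactly. Their poses are not given: they have to be found in the camera images.
- caddy: Oak caddy, 172 (x) x 196 (y) mm; it does not slide. Origin: centre of underside, z up. Things stand on its base board (top at z 11), held by its deck (top at z 48). Openings, centre x, y: oblong 76 (x) x 64 (y) at (38, 52); large round, 66 wide, at (-43, 52); two small round, 60 wide, at (40, -52) and (-40, -52). Steel loop handle, 8 mm rod, along y = 0 from x -64 to 64, top at z 107.
- refill_tray: Dark baking tray, 201 (x) x 261 (y) x 31 mm, with rounded corners, used for what is to be refilled or washed. It carries the half-empty ketchup, one shaker and a used mug (93 mm high). Origin: centre of its underside; x along its short side, y along its long side, z up. Floor 4 mm thick.
- ketchup: Full ketchup bottle, 229 mm high, red to the shoulder, on the worktop. Its body up to 130 mm is oblong, 45 (own x) x 58 (own y) mm (49 x 63 with its label), above that a round neck and cap, 37 mm wide, to grip at about 190. Origin: centre of its underside, z up. About 0.6 kg. It enters the caddy with its long side (own y) along the caddy's x, either way round.
- hot_sauce: Slim hot-sauce bottle with a yellow cap, 48 mm across, 184 mm high; it can be gripped at about 140 mm, where it is 35 mm wide between the fingers and narrows a little upward. Origin: centre of its underside, z up. About 0.2 kg.
- shaker_1: Glass table shaker with a steel screw cap, 44 mm across and 90 mm high, standing upright; gripped at 62 mm height it is 35 mm wide. Origin: centre of its underside, z up. About 0.1 kg. Dark filling. It stands on the worktop and belongs in the caddy.
- shaker_2: Glass table shaker with a steel screw cap, 44 mm across and 90 mm high, standing upright; gripped at 62 mm height it is 35 mm wide. Origin: centre of its underside, z up. About 0.1 kg. White filling. It stands on the worktop and belongs in the caddy.
- old_ketchup: Half-empty ketchup bottle on the dark tray, clear glass above and red below, broader than the full one: 55 (x) x 92 (y) x 229 mm. Origin: centre of its underside. It stays where it is.
- spare_shaker: Third shaker, of the same kind as the others (44 mm across, 90 mm high), standing on the dark tray for refilling. Origin: centre of its underside. It stays where it is.
- syrup_bottle: Dark coffee-syrup bottle with a black pourer, 66 mm across, 268 mm high, at the back. Origin: centre of its underside. It stays where it is.
- jam_jar: Jam jar with a dark lid, 63 (x) x 68 (y) x 115 mm, standing among the things on the worktop. Origin: centre of its underside. It stays where it is.
There are look-alikes about, which are no part of the job. What is shaped like the shaker_2 but green or purple is not meant.

How it is judged:
At the end, for the whole second after the job is handed in: Ketchup in the oblong opening, hot sauce in the large round one, the worktop shakers one in each small one: within 13 mm of its centre in caddy x and y, within 5 mm of the base board, upright to 0.1 rad, at rest. Half-empty ketchup, tray shaker, syrup and jam upright within 40 mm of their start (x of ketchup in the frame of caddy between 0.025 and 0.051 m and y of ketchup in the frame of caddy between 0.039 and 0.065 m and z of each of ketchup, hot_sauce in the frame of caddy below 0.016 m and x of hot_sauce in the frame of caddy between -0.056 and -0.03 m and y of hot_sauce in the frame of caddy between 0.039 and 0.065 m and (((x of shaker_1 in the frame of caddy between 0.027 and 0.053 m and y of shaker_1 in the frame of caddy between -0.065 and -0.039 m and z of shaker_1 in the frame of caddy below 0.016 m) and (x of shaker_2 in the frame of caddy between -0.053 and -0.027 m and y of shaker_2 in the frame of caddy between -0.065 and -0.039 m and z of shaker_2 in the frame of caddy below 0.016 m)) or ((x of shaker_1 in the frame of caddy between -0.053 and -0.027 m and y of shaker_1 in the frame of caddy between -0.065 and -0.039 m and z of shaker_1 in the frame of caddy below 0.016 m) and (x of shaker_2 in the frame of caddy between 0.027 and 0.053 m and y of shaker_2 in the frame of caddy between -0.065 and -0.039 m and z of shaker_2 in the frame of caddy below 0.016 m))) and angle between each of ketchup, hot_sauce, shaker_1, shaker_2, old_ketchup, spare_shaker, syrup_bottle, jam_jar's own z axis and vertical below 0.1 rad and linear speed of each of ketchup, hot_sauce, shaker_1, shaker_2 below 0.02 m/s and distance of each of old_ketchup, spare_shaker, syrup_bottle, jam_jar from where it was at the start of the episode below 0.04 m); the robot touches nothing.
It fails at once if a bottle, shaker or jar is tipped over (more than about 35 degrees) (angle between any of ketchup, hot_sauce, shaker_1, shaker_2, old_ketchup, spare_shaker, syrup_bottle, jam_jar's own z axis and vertical above 0.6 rad).
It fails at once if the half-empty ketchup, the tray's shaker, the syrup or the jam jar is shifted by more than 40 mm (distance of any of old_ketchup, spare_shaker, syrup_bottle, jam_jar from where it was at the start of the episode above 0.04 m).
It fails at once if a bottle or shaker is dropped (falls faster than 0.7 m/s, out of the fingers) ((linear speed of ketchup above 0.7 m/s and contact force between the fingers and ketchup below 0.05 N) or (linear speed of hot_sauce above 0.7 m/s and contact force between the fingers and hot_sauce below 0.05 N) or (linear speed of shaker_1 above 0.7 m/s and contact force between the fingers and shaker_1 below 0.05 N) or (linear speed of shaker_2 above 0.7 m/s and contact force between the fingers and shaker_2 below 0.05 N)).
It also fails if it takes over 102 s, if anything falls off the work surface, if the arm or the gripper's body presses on something with over 40 N, if the wrist force passes 120 N, or if a joint passes its speed limit or range.

## Working session

There is one attempt and no reset: what is moved stays moved. The work goes in short steps, Python scripts to look and compute and a tool call to move; the robot and the scene stay as the last step left them, time stands still between calls to the robot, and variables do not carry over. Pictures are saved under pics/ and viewed, at most 14 in all, crops included, and the job is handed in when it is done.

Besides the shell and the picture viewer there is one more tool, called after "Emit:" as a command line: name --argument value ..., lists and objects as JSON in quotes. apply_moves: Moves the arm, as the interface text tells. Its arguments: {"type":"object","properties":{"steps":{"type":"string"},"claw":{"type":"number"},"newtons":{"type":"number"}},"required":["steps"]}

```bash
mkdir -p pics; ls; python3 - <<'E'
from rig import bot, eyes
import cv2
for n in ("top","side"):
    im=eyes.camera(n); cv2.imwrite(f"pics/{n}0.png",cv2.resize(im[:,:,::-1],(800,600),interpolation=cv2.INTER_CUBIC)); cv2.imwrite(f"{n}.png",im[:,:,::-1]); print(n,eyes.calibration(n))
print(bot.read_state())
E
```

```text
pics
top {'fx': 347.8030922527367, 'fy': 347.8030922527367, 'cx': 255.59007042561234, 'cy': 186.7886158848834, 'eye': array([0.46236913, 0.08383203, 1.21437762]), 'orientation': array([-0.03957222,  0.04126317,  0.71480867, -0.69697916])}
side {'fx': 422.7367671269881, 'fy': 422.7367671269881, 'cx': 260.91225326821217, 'cy': 193.08925173379697, 'eye': array([ 0.14751835, -0.71772706,  0.73323768]), 'orientation': array([ 0.43252244, -0.11387288, -0.20614244,  0.87032327])}
{'time': 0.1, 'joint_positions': array([ 1.14848044e+00,  2.07335917e-01,  1.54282590e+00,  5.29410493e-05,
        1.39348071e+00, -1.50495846e-01]), 'qvel': array([-0.00027968, -0.00222737, -0.00224368, -0.00078159, -0.00203142,
       -0.00058111]), 'joint_efforts': array([-8.27187869e-04, -3.84095192e+01, -2.92548716e+01, -1.91419422e-04,
        4.86962206e-03,  6.23625567e-06]), 'ee_pos': array([0.15408995, 0.55326375, 0.2302342 ]), 'tool_rot': array([ 1.35496576e-01,  9.90777284e-01, -9.75824130e-04, -3.14539822e-04]), 'contact_force': array([-0.26777383, -0.18706491,  1.27921132]), 'moment': array([-0.02814231,  0.00623772,  0.02333276]), 'finger_force': 0.0, 'opening': 1.001264632320754}
```

View pics/top0.png

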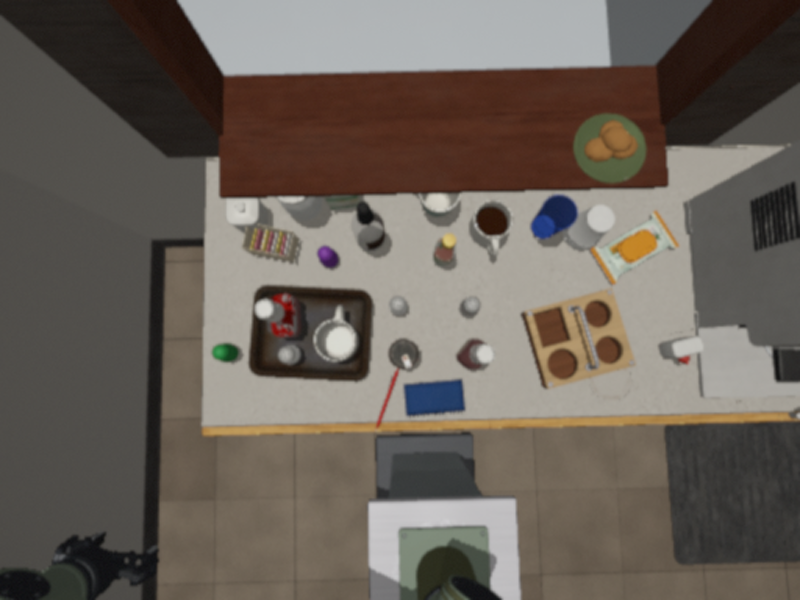

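View pics/side0.png

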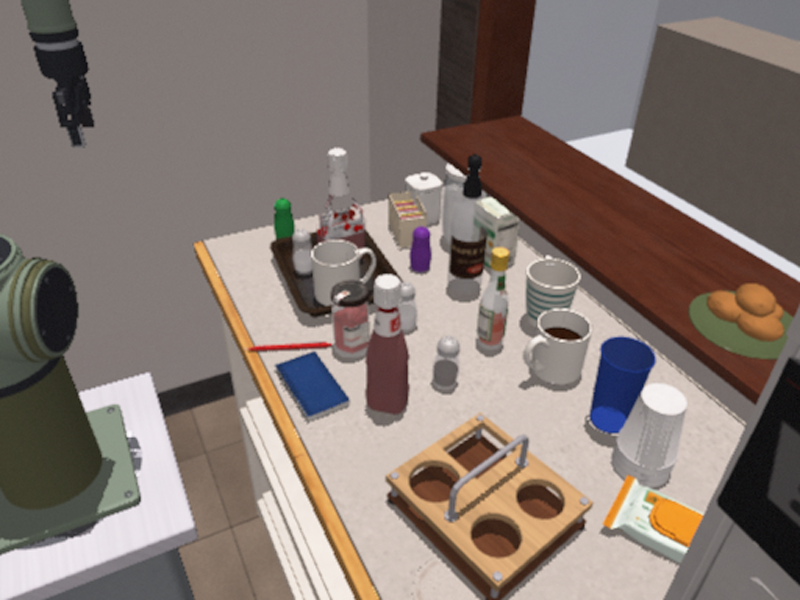

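The top view (800x600) shows the ketchup cap at (481,354), hot sauce at (447,245), shakers at (399,304) and (471,304), jam at (404,354), the tray at left and the caddy at (579,338). The caddy's oblong opening is at (550,326), so its +y points image-left. Next I'll rectify these for measuring.

```bash
cat > h.py <<'E'
import numpy as np, cv2
from scipy.spatial.transform import Rotation as R
from rig import bot, eyes
def cam(n):
    c=eyes.calibration(n); return c, R.from_quat(c["orientation"]).as_matrix(), np.array(c["eye"])
def proj(n,P):
    c,M,e=cam(n); p=(np.atleast_2d(P)-e)@M
    return np.c_[c["cx"]+c["fx"]*p[:,0]/-p[:,2], c["cy"]-c["fy"]*p[:,1]/-p[:,2]]
def ray(n,uv):
    c,M,e=cam(n); u,v=uv
    d=M@np.array([(u-c["cx"])/c["fx"],-(v-c["cy"])/c["fy"],-1.]); return e,d/np.linalg.norm(d)
def onz(n,uv,z):
    e,d=ray(n,uv); return e+d*(z-e[2])/d[2]
def tri(ut,us):
    e1,d1=ray("top",ut); e2,d2=ray("side",us)
    t=np.linalg.lstsq(np.c_[d1,-d2],e2-e1,rcond=None)[0]
    a,b=e1+t[0]*d1,e2+t[1]*d2; return (a+b)/2, np.linalg.norm(a-b)
def rect(n,im,z,x0,x1,y0,y1,s=1000):
    # metric picture of plane z: col = (y1-y)*s, row=(x1-x)*s
    P=np.array([[x1,y1,z],[x1,y0,z],[x0,y0,z],[x0,y1,z]])
    W,H=int(round((y1-y0)*s)),int(round((x1-x0)*s))
    T=cv2.getPerspectiveTransform(proj(n,P).astype(np.float32),np.float32([[0,0],[W,0],[W,H],[0,H]]))
    return cv2.warpPerspective(im,T,(W,H),flags=cv2.INTER_CUBIC)
E
python3 - <<'E'
from h import *
t=cv2.imread("top.png"); s=cv2.imread("side.png")
for n,uv,z in [("ket",(481,354),.229),("hs",(449,240),.184),("shA",(399,304),.09),("shB",(471,304),.09),("cad",(579,338),.048)]:
    print(n,onz("top",np.array(uv)/1.5625,z).round(3))
cv2.imwrite("pics/topc.png",cv2.resize(t[140:260,235:415],(800,533),interpolation=cv2.INTER_CUBIC))
cv2.imwrite("pics/sidec.png",cv2.resize(s[150:390,200:400],(500,600),interpolation=cv2.INTER_CUBIC))
for n,im in (("top",t),("side",s)):
    m=rect(n,im,.048,.3,.7,-.5,-.1)
    hsv=cv2.cvtColor(m,cv2.COLOR_BGR2HSV); k=cv2.inRange(hsv,(8,70,110),(22,190,255))
    k=cv2.morphologyEx(k,cv2.MORPH_OPEN,np.ones((5,5)))
    cs,_=cv2.findContours(k,cv2.RETR_EXTERNAL,cv2.CHAIN_APPROX_NONE); c=max(cs,key=cv2.contourArea)
    (u,v),wh,a=cv2.minAreaRect(c); print(n,"caddy",.7-v/1000,-.1-u/1000,wh,a)
    cv2.drawContours(m,[c],-1,(0,255,0),1); cv2.imwrite(f"cad_{n}.png",m)
cv2.imwrite("pics/cad.png",np.hstack([cv2.imread("cad_top.png"),cv2.imread("cad_side.png")]))
E
```

```text
ket [ 0.459 -0.064  0.229]
hs [ 0.679 -0.018  0.184]
shA [0.566 0.081 0.09 ]
shB [ 0.562 -0.069  0.09 ]
cad [ 0.487 -0.302  0.048]
top caddy 0.48833476257324215 -0.30230230712890627 (169.87933349609375, 197.40725708007812) 76.67547607421875
side caddy 0.48856832885742185 -0.3042893981933594 (174.37210083007812, 200.01425170898438) 76.71513366699219
```

View pics/topc.png

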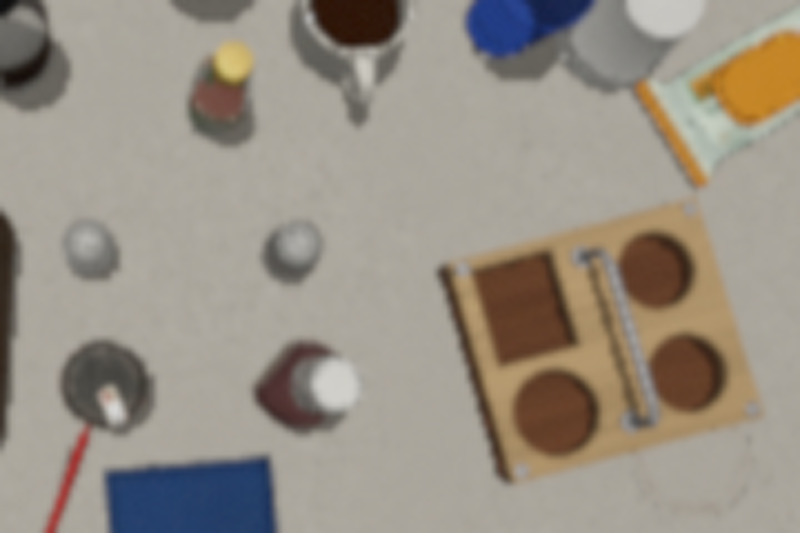

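View pics/sidec.png

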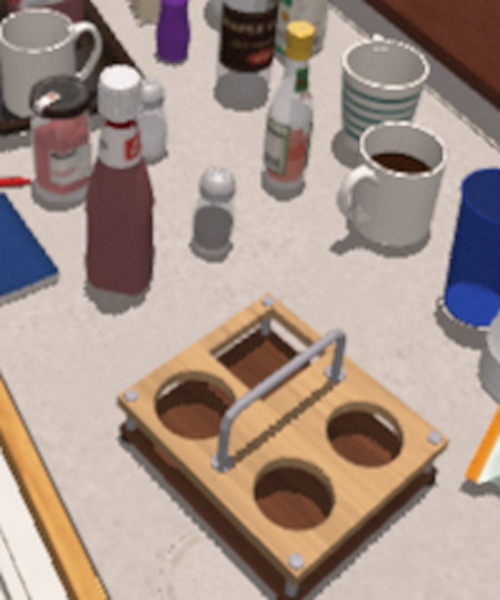

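View pics/cad.png

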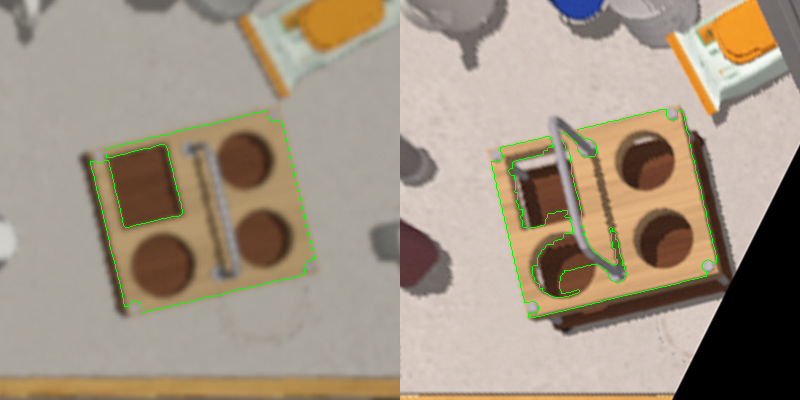

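The caddy agrees in both views: about (0.488, -0.303), yaw about 13.3 deg, and its opening centres fit the predictions. Crop pixels: cap tops (top view / side view) are ketchup (334,383)/(121,74), hot sauce (233,61)/(301,30), shaker A (88,240)/(152,88) and shaker B (300,240)/(217,178). Now I'll triangulate them and check the ketchup yaw.

```bash
python3 - <<'E'
from h import *
t=cv2.imread("top.png"); s=cv2.imread("side.png")
T=lambda u,v:(235+u/4.4444,140+v/4.4444); S=lambda u,v:(200+u/2.5,150+v/2.5)
for n,a,b,z in [("ket",(334,383),(121,74),.229),("hs",(233,61),(301,30),.184),("A",(88,240),(152,88),.09),("B",(300,240),(217,178),.09)]:
    p,e=tri(T(*a),S(*b)); print(n,p.round(4),round(e,4),"top@z",onz("top",T(*a),z).round(4),"side@z",onz("side",S(*b),z).round(4))
# ketchup body mask in both views, rectified at z=0 and z=.06
out=[]
for n,im in (("top",t),("side",s)):
    hsv=cv2.cvtColor(im,cv2.COLOR_BGR2HSV)
    k=cv2.inRange(hsv,(0,60,20),(8,255,170))|cv2.inRange(hsv,(165,40,20),(180,255,170))
    im2=im.copy(); im2[k==0]=im2[k==0]//2
    out.append(rect(n,im2,.0,.36,.56,-.16,.04,2000))
cv2.imwrite("pics/ketz.png",np.hstack(out))
E
```

```text
ket [ 0.461  -0.0712  0.2289] 0.0021 top@z [ 0.4601 -0.0707  0.229 ] side@z [ 0.4619 -0.0717  0.229 ]
hs [ 0.68   -0.0194  0.1817] 0.0021 top@z [ 0.6786 -0.0186  0.184 ] side@z [ 0.6789 -0.0225  0.184 ]
A [0.5708 0.0818 0.0806] 0.0041 top@z [0.568  0.0827 0.09  ] side@z [0.5666 0.0697 0.09  ]
B [ 0.5641 -0.0733  0.0785] 0.0022 top@z [ 0.5641 -0.0722  0.09  ] side@z [ 0.5557 -0.0843  0.09  ]
```

View pics/ketz.png

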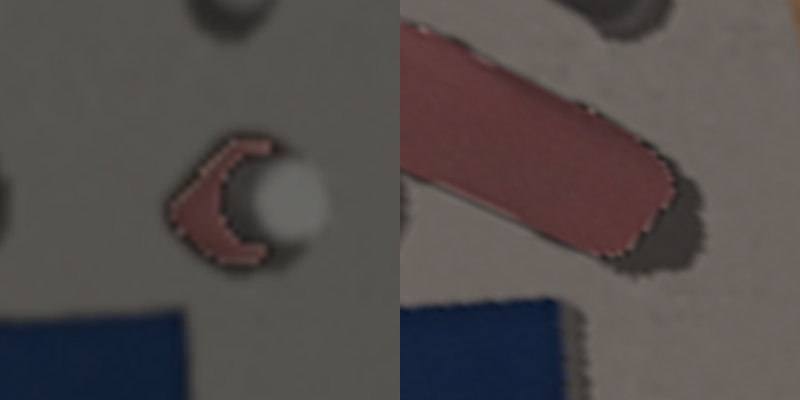

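Emit:
apply_moves --steps "0 0 -0.6 0 0 -0.78;0 0 -0.6 0 0 -0.78;0 0 -0.6 0 0 -0.78;0 0 -0.4 0 0 -0.78;-0.6 -0.67 0 0 0 0;-0.6 -0.67 0 0 0 0;-0.6 -0.67 0 0 0 0;-0.6 -0.67 0 0 0 0;-0.6 -0.67 0 0 0 0;-0.6 -0.67 0 0 0 0;-0.6 -0.67 0 0 0 0;-0.6 -0.67 0 0 0 0;-0.6 -0.67 0 0 0 0;-0.6 -0.67 0 0 0 0;-0.6 -0.67 0 0 0 0;-0.6 -0.67 0 0 0 0;-0.6 -0.67 0 0 0 0;-0.6 -0.67 0 0 0 0;0 0 0 0 0 0;0 0 0 0 0 0" --claw 0.15 --newtons 30

```text
time: 2.1
ee_pos: [0.5745, 0.0843, 0.3401]
tool_rot: [0.001, 1.0, 0.0, -0.001]
contact_force: [-0.5, 0.3, 1.4]
opening: 0.854
finger_force: 0.0
```

Emit:
apply_moves --steps "0.07 -0.05 0.8 0 0 0;0 0 0.8 0 0 0;0 0 0.8 0 0 0;0 0 0.8 0 0 0;0 0 0.8 0 0 0;0 0 0.8 0 0 0;0 0 0.6 0 0 0;0 0 0.4 0 0 0;0 0 0.2 0 0 0;0 0 0 0 0 0;0 0 0 0 0 0"

```text
time: 3.2
ee_pos: [0.5718, 0.0832, 0.0425]
tool_rot: [-0.001, 1.0, 0.0, 0.001]
contact_force: [0.4, -0.2, 0.4]
opening: 0.85
finger_force: 0.0
```

Emit:
apply_moves --steps "0 0 0 0 0 0;0 0 0 0 0 0;0 0 0 0 0 0;0 0 0 0 0 0;0 0 0 0 0 0;0 0 0 0 0 0;0 0 0 0 0 0;0 0 0 0 0 0" --claw 1 --newtons 30

```text
time: 4.0
ee_pos: [0.5724, 0.0825, 0.0429]
tool_rot: [-0.0, 1.0, -0.0, 0.001]
contact_force: [-1.2, 0.3, 6.4]
opening: 0.419
finger_force: 29.7
```

Emit:
apply_moves --steps "0 0 -0.4 0 0 0;0 0 -0.8 0 0 0;0 0 -1 0 0 0;0 0 -1 0 0 0;0 0 -1 0 0 0;0.1 -0.4 -0.9 0 0 0;0.2 -0.8 0 0 0 0;0.2 -0.8 0 0 0 0;0.2 -0.8 0 0 0 -0.4;0.2 -0.8 0 0 0 -0.4;0.2 -0.8 0 0 0 -0.4;0.26 -0.8 0 0 0 -0.4;0.26 -0.8 0 0 0 -0.4;0.3 -0.8 0 0 0 -0.4;0.3 -0.8 0 0 0 -0.26;0.3 -0.7 0 0 0 0;0 0 0 0 0 0;0 0 0 0 0 0"

```text
time: 5.8
ee_pos: [0.4831, -0.3432, 0.2955]
tool_rot: [-0.115, 0.993, 0.001, -0.0]
contact_force: [-0.2, 0.4, -1.0]
opening: 0.416
finger_force: 30.0
```

Emit:
apply_moves --steps "0.25 -0.15 0 0 0 0;0.25 -0.14 0.3 0 0 0;0 0 0.7 0 0 0;0 0 0.8 0 0 0;0 0 0.8 0 0 0;0 0 0.6 0 0 0;0 0 0.3 0 0 0;0 0 0 0 0 0;0 0 0 0 0 0"

```text
time: 6.7
ee_pos: [0.4632, -0.3631, 0.1223]
tool_rot: [-0.116, 0.993, -0.001, 0.0]
contact_force: [-0.2, -0.1, -0.6]
opening: 0.419
finger_force: 30.0
```

```bash
cat > look.py <<'E'
from h import *
import sys
t=eyes.camera("top"); s=eyes.camera("side"); n=sys.argv[1]
a=cv2.resize(t[100:280,230:430,::-1],(500,450),interpolation=cv2.INTER_CUBIC)
b=cv2.resize(s[200:384,225:390,::-1],(300,int(184*300/165)),interpolation=cv2.INTER_CUBIC)
o=np.zeros((450,800,3),np.uint8); o[:,:500]=a; o[:b.shape[0],500:]=b
cv2.imwrite(f"pics/{n}.png",o); cv2.imwrite(f"{n}_t.png",t[:,:,::-1]); cv2.imwrite(f"{n}_s.png",s[:,:,::-1])
E
python3 look.py p1
```

```text
(no output)
```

View pics/p1.png

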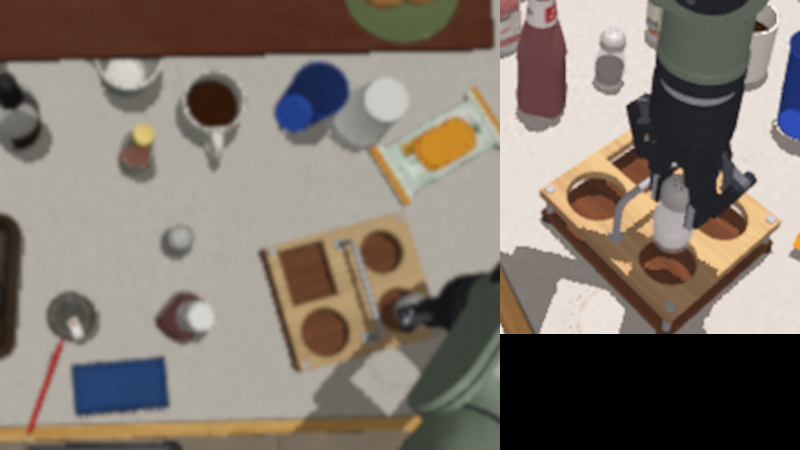

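The shaker hangs upright at (668,215), over the small opening at (668,265). I'll lower it.

Emit:
apply_moves --steps "0 0 0.3 0 0 0;0 0 0.4 0 0 0;0 0 0.3 0 0 0;0 0 0.2 0 0 0;0 0 0.13 0 0 0;0 0 0.05 0 0 0;0 0 0 0 0 0;0 0 0 0 0 0"

```text
time: 7.6
ee_pos: [0.4647, -0.366, 0.0542]
tool_rot: [-0.116, 0.993, -0.004, 0.002]
contact_force: [1.7, -5.3, 0.9]
opening: 0.416
finger_force: 32.7
```

```bash
python3 look.py p2; python3 - <<'E'
import cv2
s=cv2.imread("p2_s.png"); cv2.imwrite("pics/p2c.png",cv2.resize(s[255:375,260:380],(600,600),interpolation=cv2.INTER_CUBIC))
E
```

```text
(no output)
```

View pics/p2c.png

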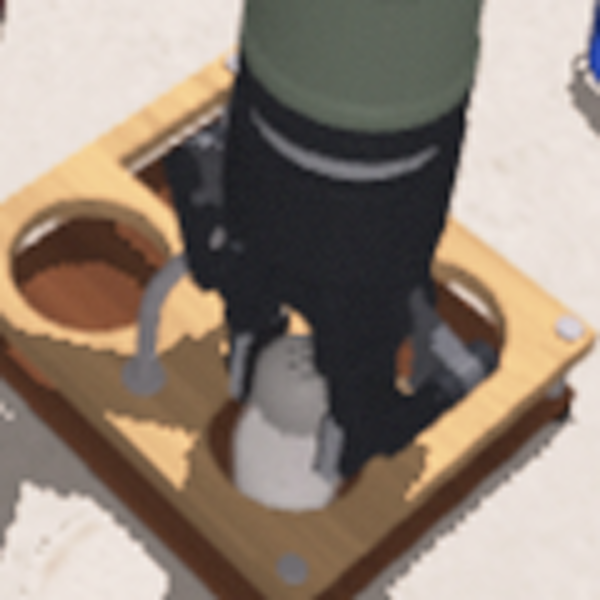

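The left knuckle (200,200) brushes the handle, so I'll turn the gripper 90 deg about the shaker's axis before letting go.

Emit:
apply_moves --steps "0 0 0 0 0 0.5;0 0 0 0 0 1;0 0 0 0 0 1;0 0 0 0 0 1;0 0 0 0 0 1;0 0 0 0 0 1;0 0 0 0 0 1;0 0 0 0 0 1;0 0 0 0 0 1;0 0 0 0 0 1;0 0 0 0 0 1;0 0 0 0 0 1;0 0 0 0 0 1;0 0 0 0 0 1;0 0 0 0 0 1;0 0 0 0 0 0.5;0 0 0 0 0 0;0 0 0 0 0 0"

```text
time: 9.5
ee_pos: [0.4637, -0.3649, 0.054]
tool_rot: [0.512, 0.859, -0.002, 0.002]
contact_force: [-1.5, -3.1, 6.1]
opening: 0.415
finger_force: 33.8
```

Emit:
apply_moves --steps "0 0 0 0 0 0;0 0 0 0 0 0;0 0 0 0 0 0;0 0 0 0 0 0;0 0 -0.3 0 0 0;0 0 -0.6 0 0 0;0 0 -1 0 0 0;0 0 -1 0 0 0;0 0 -1 0 0 0;0 0 -1 0 0 0;0 0 0 0 0 0;0 0 0 0 0 0" --claw 0.42

```text
time: 10.7
ee_pos: [0.4635, -0.3632, 0.3007]
tool_rot: [0.513, 0.859, -0.001, 0.003]
contact_force: [-0.6, -0.1, -0.4]
opening: 0.577
finger_force: 0.0
```

```bash
cat > sh.py <<'E'
# usage: sh.py x y z [yangle]: shift to target in tool units at present orientation
from h import *
import sys
s=bot.read_state(); M=R.from_quat(s["tool_rot"]).as_matrix(); t=np.array(list(map(float,sys.argv[1:4])))
print("shift units",((t-s["ee_pos"])@M/.05).round(2),"y-angle",np.degrees(np.arctan2(M[1,1],M[0,1])).round(1),"q6",np.degrees(s["joint_positions"][5]).round(1))
E
python3 sh.py 0.564 -0.073 0.25; python3 look.py p3
```

```text
shift units [4.16 4.52 1.  ] y-angle 28.3 q6 -74.8
```

View pics/p3.png

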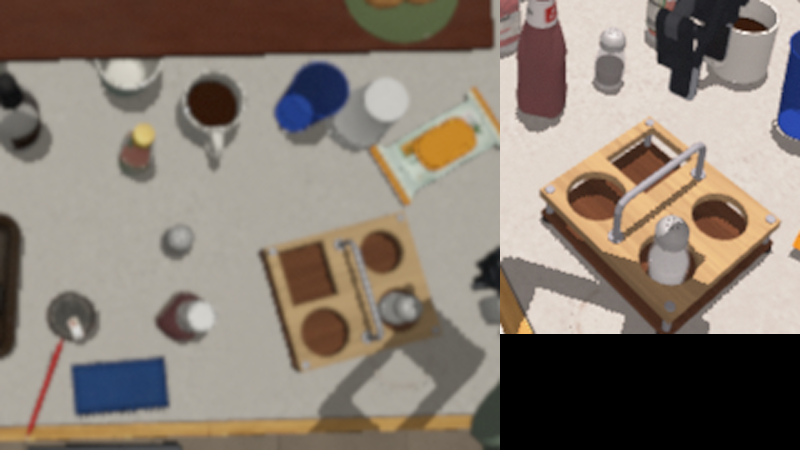

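Emit:
apply_moves --steps "0.52 0.56 0 0 0 0;0.52 0.57 0 0 0 0;0.52 0.56 0 0 0 0;0.52 0.57 0 0 0 0;0.52 0.56 0 0 0 0;0.52 0.57 0 0 0 0;0.52 0.56 0 0 0 0;0.52 0.57 0 0 0 0;0 0 0 0 0 0;0 0 0.8 0 0 0;0 0 0.8 0 0 0;0 0 0.8 0 0 0;0 0 0.6 0 0 0;0 0 0 0 0 0;0 0 0 0 0 0" --claw 0.15

```text
time: 12.3
ee_pos: [0.5619, -0.0725, 0.1461]
tool_rot: [0.513, 0.858, -0.001, -0.002]
contact_force: [0.3, 0.6, -0.1]
opening: 0.853
finger_force: 0.0
```

```bash
python3 sh.py 0.564 -0.073 0.043
```

```text
shift units [-0.03  0.04  2.06] y-angle 28.3 q6 -44.4
```

Emit:
apply_moves --steps "-0.03 0.04 0.5 0 0 0;0 0 0.6 0 0 0;0 0 0.5 0 0 0;0 0 0.3 0 0 0;0 0 0.15 0 0 0;0 0 0 0 0 0"

```text
time: 12.9
ee_pos: [0.5658, -0.0728, 0.0451]
tool_rot: [0.513, 0.859, 0.0, 0.0]
contact_force: [0.7, -0.8, 0.9]
opening: 0.853
finger_force: 0.0
```

Emit:
apply_moves --steps "0 0 0 0 0 0;0 0 0 0 0 0;0 0 0 0 0 0;0 0 0 0 0 0;0 0 0 0 0 0;0 0 0 0 0 0;0 0 0 0 0 0;0 0 -0.3 0 0 0;0 0 -0.6 0 0 0;0 0 -1 0 0 0;0 0 -1 0 0 0;0 0 -1 0 0 0;0 0 -1 0 0 0;0 0 0 0 0 0" --claw 1

```text
time: 14.3
ee_pos: [0.5698, -0.0736, 0.3005]
tool_rot: [0.512, 0.859, 0.002, 0.009]
contact_force: [0.4, -0.2, -1.1]
opening: 0.405
finger_force: 29.5
```

```bash
python3 sh.py 0.54 -0.3444 0.13
```

```text
shift units [-4.44 -3.14  3.43] y-angle 28.4 q6 -44.3
```

Emit:
apply_moves --steps "-0.3 -0.2 0 0 0 0;-0.6 -0.42 0 0 0 0;-0.6 -0.42 0 0 0 0;-0.6 -0.42 0 0 0 0;-0.6 -0.42 0 0 0 0;-0.6 -0.42 0 0 0 0;-0.6 -0.42 0 0 0 0;-0.54 -0.42 0 0 0 0;0 0 0.6 0 0 0;0 0 1 0 0 0;0 0 1 0 0 0;0 0 0.6 0 0 0;0 0 0.2 0 0 0;0 0 0 0 0 0;0 0 0 0 0 0"

```text
time: 15.8
ee_pos: [0.5339, -0.3435, 0.122]
tool_rot: [0.513, 0.859, -0.0, 0.002]
contact_force: [0.4, -0.3, -1.0]
opening: 0.4
finger_force: 29.5
```

```bash
python3 sh.py 0.54 -0.3444 0.055; python3 look.py p4
```

```text
shift units [-0.07  0.1   1.34] y-angle 28.3 q6 -68.9
```

View pics/p4.png

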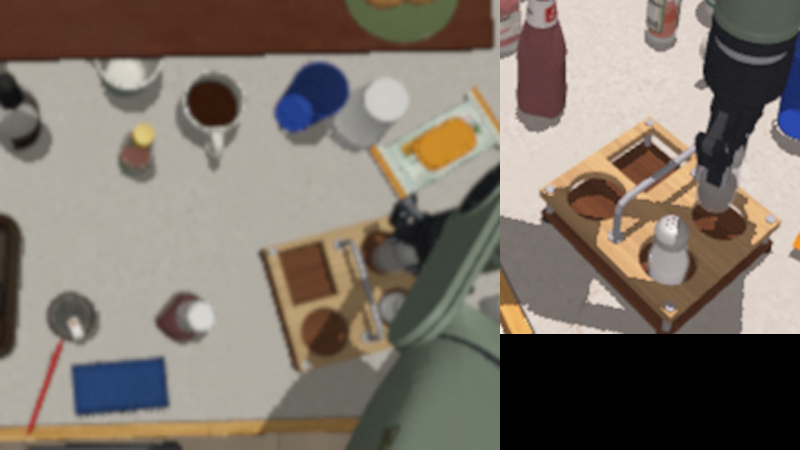

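Emit:
apply_moves --steps "-0.05 0.07 0 0 0 0;0 0 0.3 0 0 0;0 0 0.4 0 0 0;0 0 0.3 0 0 0;0 0 0.2 0 0 0;0 0 0.1 0 0 0;0 0 0 0 0 0;0 0 0 0 0 0"

```text
time: 16.7
ee_pos: [0.5367, -0.3437, 0.0571]
tool_rot: [0.512, 0.859, -0.001, -0.0]
contact_force: [-3.8, 2.5, 11.6]
opening: 0.409
finger_force: 30.8
```

Emit:
apply_moves --steps "0 0 0 0 0 0;0 0 0 0 0 0;0 0 0 0 0 0;0 0 0 0 0 0;0 0 -0.3 0 0 0;0 0 -0.6 0 0 0;0 0 -1 0 0 0;0 0 -1 0 0 0;0 0 -1 0 0 0;0 0 -1 0 0 0;0 0 0 0 0 0" --claw 0.42

```text
time: 17.8
ee_pos: [0.5405, -0.3459, 0.3123]
tool_rot: [0.512, 0.859, -0.002, 0.01]
contact_force: [0.5, -0.3, 1.9]
opening: 0.58
finger_force: 0.0
```

```bash
python3 sh.py 0.679 -0.0195 0.30; python3 look.py p5; cp pics/p5.png pics/x.png; python3 - <<'E'
import cv2
s=cv2.imread("p5_s.png"); cv2.imwrite("pics/p5c.png",cv2.resize(s[240:384,240:390],(600,576),interpolation=cv2.INTER_CUBIC))
E
```

```text
shift units [4.44 5.54 0.2 ] y-angle 28.3 q6 -68.7
```

View pics/p5c.png

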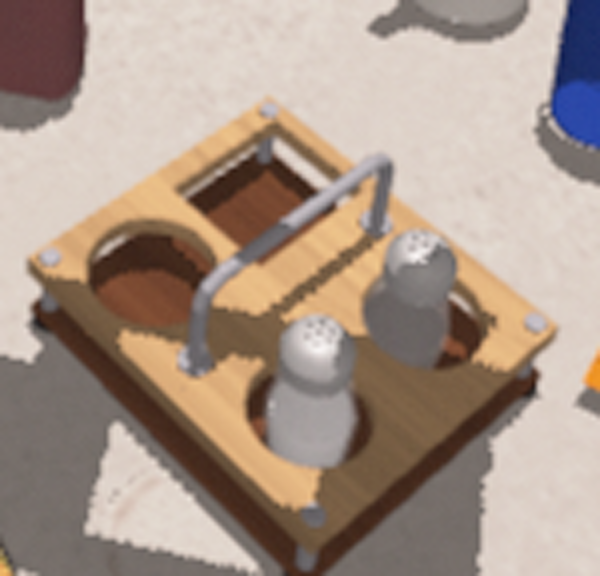

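Emit:
apply_moves --steps "0.44 0.55 0 0 0 0;0.44 0.55 0 0 0 0;0.44 0.55 0 0 0 0;0.44 0.55 0 0 0 0;0.44 0.55 0 0 0 0;0.44 0.56 0 0 0 0;0.45 0.55 0 0 0 0;0.45 0.56 0 0 0 0;0.45 0.56 0 0 0 0;0.45 0.56 0 0 0 0;0 0 0.6 0 0 0;0 0 0.6 0 0 0;0 0 0 0 0 0;0 0 0 0 0 0" --claw 0.15

```text
time: 19.3
ee_pos: [0.6741, -0.0161, 0.2377]
tool_rot: [0.513, 0.859, -0.001, -0.002]
contact_force: [0.2, -0.8, 0.8]
opening: 0.85
finger_force: 0.0
```

```bash
python3 - <<'E'
from h import *
for u in [(316,345),(421,248)]:
    p=onz("side",(240+u[0]/4,240+u[1]/4),.095); c,s=np.cos(.232),np.sin(.232); d=p[:2]-[.488,-.303]; print(p.round(3),(c*d[0]+s*d[1]).round(3),(-s*d[0]+c*d[1]).round(3))
E
python3 sh.py 0.679 -0.0195 0.120
```

```text
[ 0.461 -0.362  0.095] -0.04 -0.052
[ 0.535 -0.339  0.095] 0.037 -0.046
shift units [-0.11  0.06  2.35] y-angle 28.3 q6 -37.0
```

Both shakers stand home: A within about 1 mm of its opening's centre, B within about 7 mm. Hot sauce next.

Emit:
apply_moves --steps "-0.1 0.06 0 0 0 0;0 0 0.4 0 0 0;0 0 0.5 0 0 0;0 0 0.5 0 0 0;0 0 0.5 0 0 0;0 0 0.3 0 0 0;0 0 0.15 0 0 0;0 0 0 0 0 0"

```text
time: 20.1
ee_pos: [0.6805, -0.0195, 0.1222]
tool_rot: [0.513, 0.859, -0.0, -0.0]
contact_force: [0.8, 0.1, -0.2]
opening: 0.847
finger_force: 0.0
```

Emit:
apply_moves --steps "0 0 0 0 0 0;0 0 0 0 0 0;0 0 0 0 0 0;0 0 0 0 0 0;0 0 0 0 0 0;0 0 0 0 0 0;0 0 0 0 0 0" --claw 1

```text
time: 20.8
ee_pos: [0.6818, -0.0192, 0.1243]
tool_rot: [0.513, 0.859, 0.001, 0.002]
contact_force: [0.6, 0.4, 6.2]
opening: 0.408
finger_force: 30.4
```

Emit:
apply_moves --steps "0 0 -0.3 0 0 0;0 0 -0.6 0 0 0;0 0 -0.8 0 0 0;0 0 -0.8 0 0 0;0 0 -0.5 0 0 0;0 0 0 0 0 0;0 0 0 0 0 0" --newtons 40

```text
time: 21.5
ee_pos: [0.6798, -0.0191, 0.2716]
tool_rot: [0.513, 0.859, -0.0, -0.001]
contact_force: [-0.2, -0.1, -2.4]
opening: 0.397
finger_force: 39.7
```

```bash
python3 sh.py 0.436 -0.2625 0.2
```

```text
shift units [-1.97 -6.6   1.44] y-angle 28.3 q6 -37.2
```

Emit:
apply_moves --steps "-0.1 -0.3 0 0 0 0;-0.18 -0.6 0 0 0 0;-0.18 -0.6 0 0 0 0;-0.18 -0.6 0 0 0 0;-0.18 -0.6 0 0 0 0;-0.18 -0.6 0 0 0 0;-0.18 -0.6 0 0 0 0;-0.18 -0.6 0 0 0 0;-0.18 -0.6 0 0 0 0;-0.18 -0.6 0 0 0 0;-0.18 -0.6 0 0 0 0;-0.07 -0.3 0 0 0 0;0 0 0 0 0 0;0 0 0 0 0 0"

```text
time: 22.9
ee_pos: [0.4356, -0.2615, 0.2698]
tool_rot: [0.513, 0.858, 0.001, -0.002]
contact_force: [0.0, -0.0, -2.1]
opening: 0.402
finger_force: 39.9
```

```bash
python3 sh.py 0.435 -0.2625 0.134; python3 look.py p6
```

```text
shift units [-0.03 -0.02  2.72] y-angle 28.3 q6 -69.1
```

View pics/p6.png

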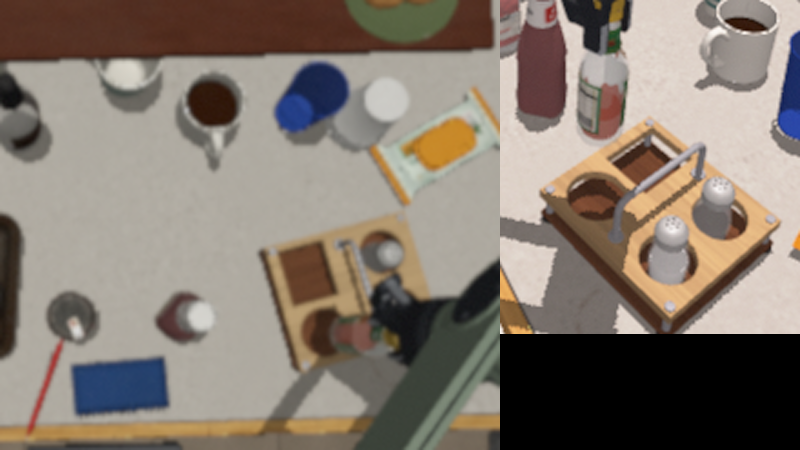

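The hot sauce hangs upright (603,100) over the round opening. I'll lower it.

Emit:
apply_moves --steps "-0.03 -0.02 0.3 0 0 0;0 0 0.5 0 0 0;0 0 0.5 0 0 0;0 0 0.4 0 0 0;0 0 0.4 0 0 0;0 0 0.3 0 0 0;0 0 0.2 0 0 0;0 0 0.1 0 0 0;0 0 0 0 0 0;0 0 0 0 0 0"

```text
time: 24.0
ee_pos: [0.4371, -0.2645, 0.138]
tool_rot: [0.512, 0.859, -0.0, 0.001]
contact_force: [-0.6, 0.4, -1.0]
opening: 0.395
finger_force: 39.9
```

Emit:
apply_moves --steps "0 0 0.05 0 0 0;0 0 0.05 0 0 0;0 0 0 0 0 0;0 0 0 0 0 0"

```text
time: 24.4
ee_pos: [0.4381, -0.2659, 0.1354]
tool_rot: [0.513, 0.859, -0.001, 0.003]
contact_force: [-1.2, 1.2, 8.6]
opening: 0.398
finger_force: 41.4
```

Touched down. I'll release and back away upward.

Emit:
apply_moves --steps "0 0 0 0 0 0;0 0 0 0 0 0;0 0 0 0 0 0;0 0 0 0 0 0;0 0 0 0 0 0;0 0 -0.4 0 0 0;0 0 -0.8 0 0 0;0 0 -1 0 0 0;0 0 -1 0 0 0;0 0 -0.8 0 0 0;0 0 0 0 0 0;0 0 0 0 0 0" --claw 0.35

```text
time: 25.6
ee_pos: [0.4369, -0.2646, 0.3335]
tool_rot: [0.513, 0.859, -0.0, 0.001]
contact_force: [0.4, -0.1, -0.4]
opening: 0.652
finger_force: 0.0
```

```bash
python3 sh.py 0.461 -0.0712 0.33
```

```text
shift units [3.18 2.26 0.06] y-angle 28.3 q6 -69.2
```

Emit:
apply_moves --steps "0.53 0.37 0 0 0 0;0.53 0.37 0 0 0 0;0.53 0.38 0 0 0 0;0.53 0.38 0 0 0 0;0.53 0.38 0 0 0 0;0.53 0.38 0 0 0 0;0 0 0 0 0 0;0 0 0.6 0 0 0;0 0 0.4 0 0 0;0 0 0 0 0 0" --claw 0.15

```text
time: 26.6
ee_pos: [0.4573, -0.0702, 0.277]
tool_rot: [0.513, 0.859, -0.001, -0.005]
contact_force: [-0.1, -0.0, 0.0]
opening: 0.85
finger_force: 0.0
```

```bash
python3 sh.py 0.461 -0.0712 0.171
```

```text
shift units [-0.07  0.07  2.12] y-angle 28.3 q6 -47.7
```

Emit:
apply_moves --steps "-0.04 0.04 0.2 0 0 0;0 0 0.5 0 0 0;0 0 0.5 0 0 0;0 0 0.4 0 0 0;0 0 0.3 0 0 0;0 0 0.2 0 0 0;0 0 0 0 0 0;0 0 0 0 0 0"

```text
time: 27.4
ee_pos: [0.4638, -0.0719, 0.178]
tool_rot: [0.513, 0.859, 0.0, 0.001]
contact_force: [-0.0, -0.7, -0.8]
opening: 0.852
finger_force: 0.0
```

Emit:
apply_moves --steps "0 0 0 0 0 0;0 0 0 0 0 0;0 0 0 0 0 0;0 0 0 0 0 0;0 0 0 0 0 0;0 0 0 0 0 0;0 0 0 0 0 0" --claw 1 --newtons 60

```text
time: 28.1
ee_pos: [0.4635, -0.072, 0.1784]
tool_rot: [0.513, 0.859, -0.0, 0.001]
contact_force: [-2.1, -1.3, 5.7]
opening: 0.421
finger_force: 59.7
```

Emit:
apply_moves --steps "0 0 -0.2 0 0 0;0 0 -0.4 0 0 0;0 0 -0.6 0 0 0;0 0 -0.6 0 0 -0.5;0 0 -0.6 0 0 -1;0 0 -0.6 0 0 -1;0 0 0 0 0 -1;0 0 0 0 0 -1;0 0 0 0 0 -1;0 0 0 0 0 -1;0 0 0 0 0 -1;0 0 0 0 0 -1;0 0 0 0 0 -1;0 0 0 0 0 -1;0 0 0 0 0 -0.56;0 0 0 0 0 0;0 0 0 0 0 0"

```text
time: 29.8
ee_pos: [0.4626, -0.0711, 0.3261]
tool_rot: [0.056, 0.998, 0.001, -0.001]
contact_force: [1.0, 0.6, -6.3]
opening: 0.419
finger_force: 61.3
```

```bash
python3 sh.py 0.5130 -0.2437 0.30
```

```text
shift units [-1.39 -3.32  0.52] y-angle 83.6 q6 -102.9
```

Emit:
apply_moves --steps "-0.1 -0.2 0 0 0 0;-0.17 -0.4 0 0 0 0;-0.17 -0.4 0 0 0 0;-0.17 -0.4 0 0 0 0;-0.17 -0.4 0 0 0 0;-0.17 -0.4 0 0 0 0;-0.17 -0.4 0 0 0 0;-0.17 -0.4 0 0 0 0;-0.11 -0.32 0 0 0 0;0 0 0.5 0 0 0;0 0 0.3 0 0 0;0 0 0 0 0 0;0 0 0 0 0 0"

```text
time: 31.1
ee_pos: [0.514, -0.2438, 0.2867]
tool_rot: [0.055, 0.998, 0.0, -0.001]
contact_force: [-0.6, 0.2, -6.2]
opening: 0.421
finger_force: 61.3
```

```bash
python3 sh.py 0.5135 -0.2437 0.19; python3 - <<'E'
from h import *
t=eyes.camera("top")[:,:,::-1]; s=eyes.camera("side")[:,:,::-1]
z=.14
a=cv2.resize(t[170:260,320:420],(400,360),interpolation=cv2.INTER_CUBIC)
b=cv2.resize(s[170:330,225:345],(400,533),interpolation=cv2.INTER_CUBIC)
o=np.zeros((533,800,3),np.uint8); o[:360,:400]=a; o[:,400:]=b; cv2.imwrite("pics/p7.png",o); cv2.imwrite("p7_s.png",s)
E
```

```text
shift units [ 0.01 -0.    1.93] y-angle 83.7 q6 -117.7
```

View pics/p7.png

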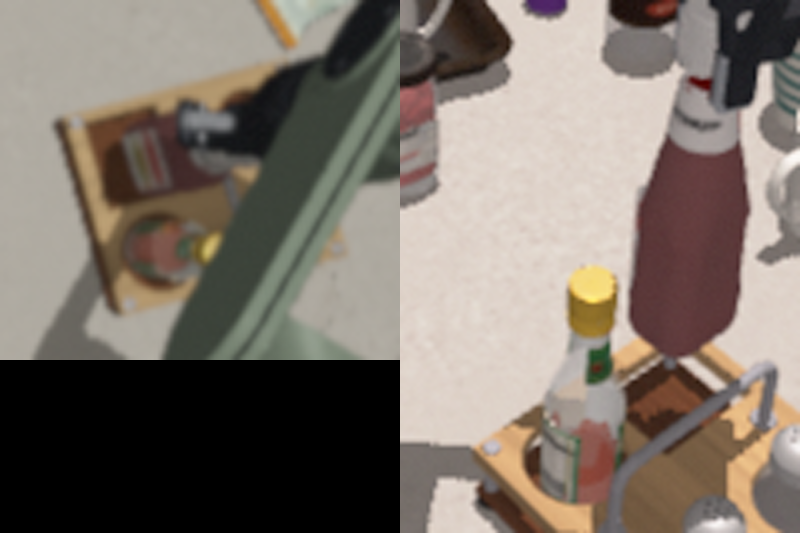

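The top view shows the label face (147,165) parallel to the caddy's edge, and in the side view the long bottom edge runs along caddy x, so the ketchup is aligned over the oblong opening. I'll lower it in steps.

Emit:
apply_moves --steps "0 0 0.2 0 0 0;0 0 0.4 0 0 0;0 0 0.3 0 0 0;0 0 0.2 0 0 0;0 0 0.15 0 0 0;0 0 0.15 0 0 0;0 0 0.1 0 0 0;0 0 0 0 0 0"

```text
time: 32.0
ee_pos: [0.514, -0.244, 0.2116]
tool_rot: [0.056, 0.998, 0.0, -0.001]
contact_force: [0.2, 0.1, -6.5]
opening: 0.421
finger_force: 61.5
```

Emit:
apply_moves --steps "0 0 0.1 0 0 0;0 0 0.1 0 0 0;0 0 0.1 0 0 0;0 0 0.05 0 0 0;0 0 0 0 0 0"

```text
time: 32.5
ee_pos: [0.5139, -0.244, 0.194]
tool_rot: [0.056, 0.998, 0.0, -0.001]
contact_force: [-0.3, -0.6, -7.5]
opening: 0.426
finger_force: 61.5
```

Emit:
apply_moves --steps "0 0 0.05 0 0 0;0 0 0.05 0 0 0;0 0 0 0 0 0;0 0 0 0 0 0"

```text
time: 32.9
ee_pos: [0.5143, -0.2443, 0.1898]
tool_rot: [0.056, 0.998, 0.0, 0.0]
contact_force: [0.3, -0.6, -7.1]
opening: 0.42
finger_force: 61.9
```

Emit:
apply_moves --steps "0 0 0.04 0 0 0;0 0 0 0 0 0;0 0 0.03 0 0 0;0 0 0 0 0 0;0 0 0 0 0 0"

```text
time: 33.4
ee_pos: [0.5154, -0.2448, 0.1895]
tool_rot: [0.056, 0.998, -0.001, 0.002]
contact_force: [-3.1, 1.7, 8.8]
opening: 0.416
finger_force: 62.9
```

Seated: the vertical force went from -7 to +9 N. I'll release and rise.

Emit:
apply_moves --steps "0 0 0 0 0 0;0 0 0 0 0 0;0 0 0 0 0 0;0 0 0 0 0 0;0 0 0 0 0 0;0 0 -0.4 0 0 0;0 0 -0.8 0 0 0;0 0 -1 0 0 0;0 0 -0.8 0 0 0;0 0.5 0 0 0 0;0 1 0 0 0 0;0 1 0 0 0 0;0 1 0 0 0 0;0 1 0 0 0 0;0 1 0 0 0 0;0 1 0 0 0 0;0 0.5 0 0 0 0;0 0 0 0 0 0;0 0 0 0 0 0" --claw 0.35

```text
time: 35.3
ee_pos: [0.5531, 0.1038, 0.336]
tool_rot: [0.055, 0.998, -0.0, -0.0]
contact_force: [-0.6, -0.6, 0.0]
opening: 0.653
finger_force: 0.0
```

```bash
python3 look.py p8; python3 - <<'E'
from h import *
t=cv2.imread("p8_t.png"); s=cv2.imread("p8_s.png")
a=cv2.resize(t[170:260,320:420],(400,360),interpolation=cv2.INTER_CUBIC)
b=cv2.resize(s[190:350,240:375],(400,474),interpolation=cv2.INTER_CUBIC)
o=np.zeros((474,800,3),np.uint8); o[:360,:400]=a; o[:,400:]=b; cv2.imwrite("pics/p8b.png",o)
E
```

```text
(no output)
```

View pics/p8b.png

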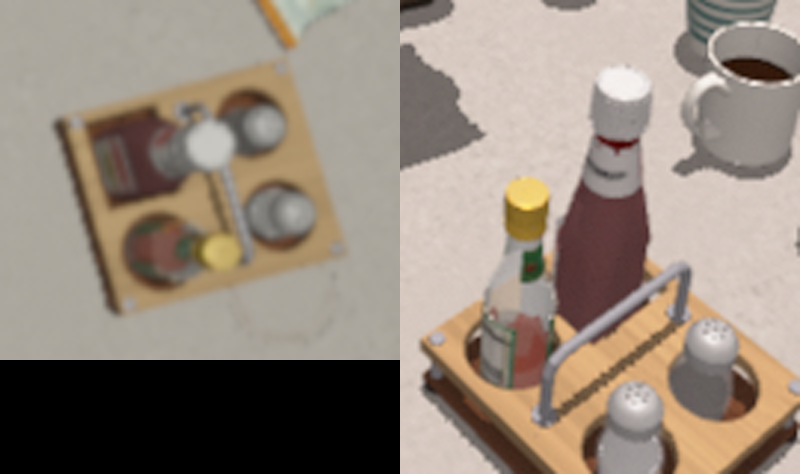

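All four stand in their openings: in the crop, ketchup at (210,145), hot sauce at (218,250) and shakers at (264,125) and (293,212). One numeric check in the caddy frame before handing in.

```bash
python3 - <<'E'
from h import *
T=lambda u,v:(320+u/4,170+v/4); S=lambda u,v:(240+u/2.963,190+v/2.963)
for n,a,b in [("ket",(210,144),(221,82)),("hs",(218,250),(127,190)),("B",(264,126),(312,332)),("A",(293,212),(236,395))]:
    p,e=tri(T(*a),S(*b)); c,s=np.cos(.232),np.sin(.232); d=p[:2]-[.488,-.303]
    print(n,p.round(3),round(e,4),"caddy",(c*d[0]+s*d[1]).round(3),(-s*d[0]+c*d[1]).round(3))
E
```

```text
ket [ 0.511 -0.246  0.24 ] 0.0011 caddy 0.036 0.05
hs [ 0.437 -0.262  0.195] 0.0007 caddy -0.04 0.051
B [ 0.533 -0.34   0.096] 0.002 caddy 0.036 -0.046
A [ 0.464 -0.358  0.096] 0.0016 caddy -0.036 -0.048
```

All within tolerance, and the heights (0.240, 0.195) match bottles fully home.

```bash
python3 -c "
from rig import bot
print(bot.job_done())"
```

```text
the job is handed in; nothing more can be done
None
```

The caddy is made up and the job handed in at about 35 s: the full ketchup, the hot sauce and both worktop shakers stand home, upright and released, each measured within about 8 mm of its opening's centre (13 mm allowed), and I did not move the jam jar, the syrup or anything on the tray.

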